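Sort full from empty cell cases by weight

TASK

The cell cases on the bench look alike, but some are full of cells and some are empty: lift each by its handle to feel its weight (full is about three times as heavy). Pull the drawer of the white cabinet open, hang every full case by its handle on a hook of the rack and stand every empty one upright in the drawer, then push the drawer fully home until it stops. Leave the tape, meter and carton where they are.

Things in the scene. Friction and masses are not known exactly. Their poses are not given: they have to be found in the camera images.
- case_a: One of 4 or 5 look-alike sealed cell cases (grey, steel base, black lid and strap handle); may be absent. Origin: centre of underside, z up. Box 66 (x) by 80 (y) by 56 tall; on two end posts a handle bar along y, 12 (x) by 80 (y), from 92 to 108 above the origin; window under it 36 tall, 64 wide. Empty about 160 g, full about 460 g; nothing outside shows which.
- case_b: One of 4 or 5 look-alike sealed cell cases (grey, steel base, black lid and strap handle); may be absent. Origin: centre of underside, z up. Box 66 (x) by 80 (y) by 56 tall; on two end posts a handle bar along y, 12 (x) by 80 (y), from 92 to 108 above the origin; window under it 36 tall, 64 wide. Empty about 160 g, full about 460 g; nothing outside shows which.
- case_c: One of 4 or 5 look-alike sealed cell cases (grey, steel base, black lid and strap handle); may be absent. Origin: centre of underside, z up. Box 66 (x) by 80 (y) by 56 tall; on two end posts a handle bar along y, 12 (x) by 80 (y), from 92 to 108 above the origin; window under it 36 tall, 64 wide. Empty about 160 g, full about 460 g; nothing outside shows which.
- case_d: One of 4 or 5 look-alike sealed cell cases (grey, steel base, black lid and strap handle); may be absent. Origin: centre of underside, z up. Box 66 (x) by 80 (y) by 56 tall; on two end posts a handle bar along y, 12 (x) by 80 (y), from 92 to 108 above the origin; window under it 36 tall, 64 wide. Empty about 160 g, full about 460 g; nothing outside shows which.
- case_e: One of 4 or 5 look-alike sealed cell cases (grey, steel base, black lid and strap handle); may be absent. Origin: centre of underside, z up. Box 66 (x) by 80 (y) by 56 tall; on two end posts a handle bar along y, 12 (x) by 80 (y), from 92 to 108 above the origin; window under it 36 tall, 64 wide. Empty about 160 g, full about 460 g; nothing outside shows which.
- case_a_bar (a point): Centre of the handle bar of case_a, 100 mm above its origin; the bar's underside is 8 mm lower, its top 8 mm higher.
- case_b_bar (a point): Centre of the handle bar of case_b, 100 mm above its origin; the bar's underside is 8 mm lower, its top 8 mm higher.
- case_c_bar (a point): Centre of the handle bar of case_c, 100 mm above its origin; the bar's underside is 8 mm lower, its top 8 mm higher.
- case_d_bar (a point): Centre of the handle bar of case_d, 100 mm above its origin; the bar's underside is 8 mm lower, its top 8 mm higher.
- case_e_bar (a point): Centre of the handle bar of case_e, 100 mm above its origin; the bar's underside is 8 mm lower, its top 8 mm higher.
- rack: Fixed rack. Origin on the table below its rail's front face, z up; hooks point to -x, to the robot. Rail 360 long (y), top 200 above the table, two posts behind it. Three hooks (8 mm steel rods) stick out 104 to -x from the face (x = 0) at y = -115, 0, 115, each with its end turned up 12 (about 212 above the table).
- hook0 (a point): Hook 0: point on top of the rod, halfway out (50 mm from the rail's face, 200 mm above the table), where the underside of a handle bar should rest, bar along the rack's y.
- hook1 (a point): Hook 1: point on top of the rod, halfway out (50 mm from the rail's face, 200 mm above the table), where the underside of a handle bar should rest, bar along the rack's y.
- hook2 (a point): Hook 2: point on top of the rod, halfway out (50 mm from the rail's face, 200 mm above the table), where the underside of a handle bar should rest, bar along the rack's y.
- cabinet: Fixed white bench cabinet, 190 deep (x) by 320 wide (y) by 150 mm tall, open front, with one drawer. Origin on the table below the centre of its front opening; the drawer pulls out to -x.
- drawer (a joint): How far the drawer is pulled out, m: 0 fully home at its stop, 0.16 fully out. It starts between 0 and 0.012.
- drawer_in (a point): Centre of the drawer's inner floor (moves with the drawer), 12 mm above the table, axes like the cabinet's. Room inside 152 (x) by 278 mm (y); side and rear walls rise to 62 mm above the table, the front panel to 134 mm. The opening above the closed drawer is 138 mm high, so cases must stand upright, not stacked.
- drawer_handle (a point): Middle of the drawer's handle, a bar 10 by 10 mm in section and 100 mm long along the cabinet's y, 120 mm above the table; 46 mm free space between the bar and the front panel; its two brackets are 45 mm either side of the middle.
- tape: Bystander: roll of paper tape lying flat, 100 mm across, 48 mm tall. Origin under its centre.
- meter: Bystander: yellow meter lying flat, 150 (x) by 75 by 35 mm. Origin under its centre.
- carton: Bystander: shut cardboard carton, 90 (x) by 120 by 70 mm. Origin under its centre.
Not all that is in view belongs to the job. Leave any green look-alike of the case_c alone.

How it is judged:
By the outcome, as a careful person would: the job done as asked, in the order asked, and still so for the second after the job is handed in, with the robot touching nothing.
Of case_a, case_b, case_c, case_d, case_e only 4 to 5 are there at a start; the rules pass over those that are not, and their reading is None.
Of contents_a, contents_b, contents_c, contents_d, contents_e only 3 to 3 are there at a start; the rules pass over those that are not, and their reading is None.
At some moment in a run one of case_a, case_b, case_c, case_d, case_e may be knocked a few centimetres aside while the robot is not near it.
It also fails if it takes over 200 s, if anything falls off the work surface, if the arm or the gripper's body presses on something with over 40 N, if the wrist force passes 120 N, or if a joint passes its speed limit or range.

ROBOT

A 6-joint arm with a two-finger parallel gripper is mounted at the origin on the work surface. World frame = base frame: x ahead of the robot, y to its left, z up, the work surface at z = 0. Lengths are in mm, angles in rad, forces in N, time in s.
With the tool pointing down it reaches from about 275 to 1000 mm from the base axis. Payload 8.4 kg.
Tool frame: the origin (TCP) lies midway between the tips of the shut fingers; the grasp point (between the pads) lies 19 mm behind it; z points along the fingers, y is the line along which they close (so a half turn about z gives the same grasp; the last joint's range is limited). The gripper opens to 85 mm and grips with 20 to 120 N. Pads are 22 mm wide; open, the fingers measure 114 mm over their backs; the gripper's body (76 mm by 85 mm) begins 54 mm behind the grasp point. The pads swing forward as they close: fully open they stand 13 mm farther back than shut.
Start: joints at [-1.259, 0.353, 1.633, -0, 1.155, -0.002], TCP at [192.921, -594.483, 231.281] pointing down, gripper open.
Joint ranges: [-2.63, 2.63], [-0.92, 2.1], [0.06, 2.66], [-1.3, 4.44], [0, 2.69], [-3.02, 3.02]. Speed limits (rad/s): [2.22, 2.22, 2.79, 3.14, 3.14, 3.14].

INTERFACE

Orientations are given as [roll, pitch, yaw] about the fixed x, y, z axes, in that order (R = Rz(yaw) Ry(pitch) Rx(roll)).
In Python, from rig import r, cams gives the robot as it stands. The module is installed in compiled form; this text tells all that it offers.
- The arm moves only by the tool send_rows, never from a script. Its argument "targets" is one flat list of numbers, 7 for each row, row after row: the shift along the tool's x, y, z in m, then the turn, a rotation vector about the tool's x, y, z in rad, then the opening, from -1 (shut) to 1 (fully open). In form: [tx, ty, tz, wx, wy, wz, fingers, tx, ty, tz, wx, wy, wz, fingers, ...]. A call has 1 to 12 rows; each row is the pose to reach, as a shift and turn from the pose commanded when the call began, along the tool's axes at that moment; what a row does not reach only later rows make up. A row lasts 1/12 s, in which the tool goes at most 41.7 mm and 7.16 degrees, less where a joint would pass 70% of its speed; a pose out of reach is approached as far as the arm can. A call with a gripper value outside its range is refused whole. The fingers move at their own pace and stop on an object; "grip_force" is the grip in N (left out, the last holds). Time passes only in rows, so rows that repeat a pose let the fingers close. It gives the time, the measured TCP pose, the force, the opening and the grip force at its end, in the units of the state.
- r.sense(): the state, without advancing time (a new reading comes with each control period).
- cams.grab_frame(name): name is "scene" or "top"; returns a dict with "color" (480x640x3 uint8, blue, green, red), "fx", "fy", "cx", "cy" (pixels), "xyz" and "attitude" of the camera in the world. Camera axes: x right, y down, z forward; pixel columns grow to the right and rows downward; lengths in mm; the calibration is good to about 2 mm. A picture is of the moment at which its call begins. There is no depth.
- r.sign_off(): hands the job in; it is judged then, once.
The state is a dict: "clock": time; "qpos": joint angles; "qvel": joint speeds; "joint_efforts": joint torques, N m; "eef_pos": TCP position; "tcp_rot": TCP orientation; "contact_force": force on the tool from outside, world axes, zero at the start; "wrist_torque": the same for the moment, N m; "opening": opening from 0.0 (shut) to 1.0 (fully open); "grasp_force": force on a finger pad.
Only numpy, scipy, OpenCV 4.12 (cv2) and the standard library are available. Lean on these libraries where they do the work, as an engineer would, in place of code of your own. Each camera call takes 0.05 s, during which the arm holds its last target. There are 200 camera calls.

## Working session

There is one attempt and no reset: what is moved stays moved. The work goes in short steps, Python scripts to look and compute and a tool call to move; the robot and the scene stay as the last step left them, time stands still between calls to the robot, and variables do not carry over. Pictures are saved under pics/ and viewed, at most 14 in all, crops included, and the job is handed in when it is done.

Besides the shell and the picture viewer there is one more tool, called after "Call:" as name(argument=value, ...), one argument or row to a line, values as JSON. send_rows: Moves the arm, as the interface text tells. Its arguments: {"type":"object","properties":{"targets":{"type":"array"},"grip_force":{"type":"number"}},"required":["targets"]}

```bash
mkdir -p pics
python3 - <<'E'
from rig import r,cams
import cv2
for n in("scene","top"):
    f=cams.grab_frame(n); cv2.imwrite(f"pics/{n}0.png",f["color"]); print(n,{k:v for k,v in f.items() if k!="color"})
print(r.sense())
E
```

```text
scene {'fx': 463.827219636185, 'fy': 463.827219636185, 'cx': 323.479235317168, 'cy': 237.81848401624913, 'xyz': array([1264.4561807 , -301.3805701 , 1255.74594384]), 'attitude': array([-2.51695885, -0.00660142,  1.20449807])}
top {'fx': 554.4243250077561, 'fy': 554.4243250077561, 'cx': 328.5917978870457, 'cy': 239.7144033292403, 'xyz': array([ 453.14420379,   13.29926212, 1478.64429831]), 'attitude': array([-3.07157098, -0.02346845, -1.59667676])}
{'clock': 0.1, 'qpos': array([-1.25940981e+00,  3.53615317e-01,  1.63405886e+00,  5.11924853e-06,
        1.15517581e+00, -2.42110938e-03]), 'qvel': array([-0.00097789, -0.00128117, -0.0030551 ,  0.00042648,  0.00011713,
       -0.00117204]), 'joint_efforts': array([-1.68671681e-04, -6.06356621e+01, -3.42820501e+01, -5.98127099e-05,
        3.92607253e-03,  1.01984409e-05]), 'eef_pos': array([ 192.78660854, -594.08109406,  230.61437812]), 'tcp_rot': array([-3.14033533e+00, -7.72495206e-06,  3.13805552e-01]), 'contact_force': array([0.07002548, 0.23869374, 0.53515407]), 'wrist_torque': array([ 0.00028261, -0.00503542,  0.05675304]), 'grasp_force': 0.0, 'opening': 1.0045189906222944}
```

View pics/scene0.png

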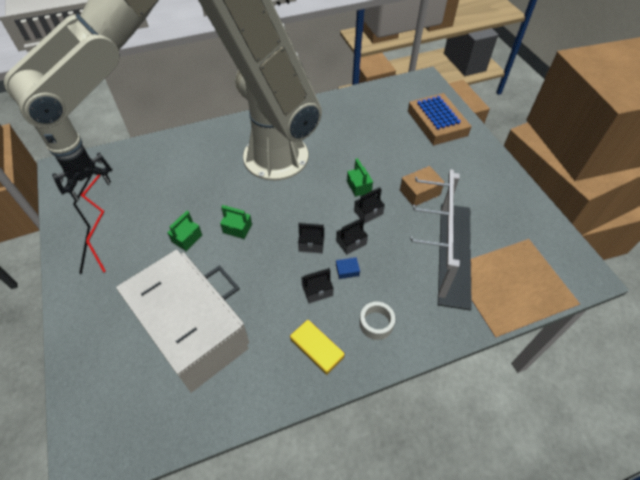

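View pics/top0.png

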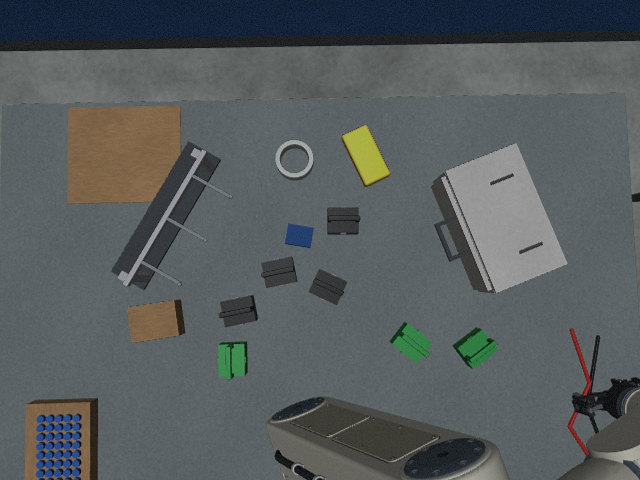

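The dark grey cases in the top view are at (343,220), (279,272), (328,286) and (238,311). The green look-alikes are at (232,360), (411,342) and (475,347) and must be left alone. The rack hook tips are at (231,198), (206,240) and (181,284), and the drawer handle is at (447,240). I'll take enlarged crops next.

```bash
cat > h.py <<'E'
import numpy as np, cv2
from scipy.spatial.transform import Rotation as R
from rig import r,cams
def cam(n):
    f=cams.grab_frame(n); f["R"]=R.from_euler("xyz",f["attitude"]).as_matrix(); return f
def ray(f,u,v,z):
    d=f["R"]@np.array([(u-f["cx"])/f["fx"],(v-f["cy"])/f["fy"],1]); return f["xyz"]+d*(z-f["xyz"][2])/d[2]
def proj(f,p):
    q=f["R"].T@(np.asarray(p,float)-f["xyz"]); return f["fx"]*q[0]/q[2]+f["cx"],f["fy"]*q[1]/q[2]+f["cy"]
def tri(f,a,g,b):
    A=[];c=[]
    for k,(u,v) in((f,a),(g,b)):
        d=k["R"]@np.array([(u-k["cx"])/k["fx"],(v-k["cy"])/k["fy"],1]);d/=np.linalg.norm(d)
        P=np.eye(3)-np.outer(d,d);A.append(P);c.append(P@k["xyz"])
    return np.linalg.lstsq(np.vstack(A),np.hstack(c),rcond=None)[0]
def move(p,rpy=None,yaw=None):
    "delta in tool axes from the measured pose to world p (mm), yaw with tool down"
    s=r.sense();T=R.from_euler("xyz",s["tcp_rot"])
    G=R.from_euler("xyz",[np.pi,0,yaw]) if yaw is not None else T
    return np.round(T.inv().apply((np.asarray(p)-s["eef_pos"])/1000),4),np.round((T.inv()*G).as_rotvec(),3)
E
cat > crop.py <<'E'
import sys
from h import *
def crop(f,x,y,w,h,s,name):
    c=cv2.resize(f["color"][y:y+h,x:x+w],None,fx=s,fy=s,interpolation=cv2.INTER_CUBIC)
    c=cv2.convertScaleAbs(c,alpha=1.6,beta=10)
    for u in range((x//20+1)*20,x+w,20): cv2.putText(c,str(u),(int((u-x+.5)*s),10),0,.4,(0,255,255));cv2.line(c,(int((u-x+.5)*s),12),(int((u-x+.5)*s),18),(0,255,255))
    for v in range((y//20+1)*20,y+h,20): cv2.putText(c,str(v),(0,int((v-y+.5)*s)),0,.4,(0,255,255));cv2.line(c,(26,int((v-y+.5)*s)),(34,int((v-y+.5)*s)),(0,255,255))
    cv2.imwrite(f"pics/{name}.png",c)
E
python3 - <<'E'
from crop import *
f=cam("top")
crop(f,205,195,165,145,4.1,"cases")
a=f["color"][135:300,100:245]; b=f["color"][135:300,420:530]
g=dict(f);c=np.hstack([a,b]);c=cv2.resize(c,None,fx=3.1,fy=3.1,interpolation=cv2.INTER_CUBIC)
cv2.imwrite("pics/rackcab.png",c)
# masks dark grey cases
im=f["color"];hsv=cv2.cvtColor(im,cv2.COLOR_BGR2HSV)
m=((hsv[...,2]<75)).astype(np.uint8)
n,l,st,ce=cv2.connectedComponentsWithStats(m)
for i in range(1,n):
    if 200<st[i,4]<3000: print(st[i],ce[i], ray(f,*ce[i],75).round())
E
```

```text
[ 112  142   90  133 2302] [155.61468288 210.38271069] [636. 413.  75.]
[194 152  27  30 439] [207.07517084 166.55580866] [745. 283.  75.]
[ 431  172   64  121 1804] [456.3902439  236.60033259] [ 551. -349.   75.]
[169 177  37  48 777] [186.84942085 200.76833977] [658. 335.  75.]
[327 208  34  27 847] [342.48878394 220.84061393] [598. -59.  75.]
[143 220  38  49 792] [161.40909091 243.9229798 ] [550. 399.  75.]
[261 257  36  31 820] [278.65243902 271.80609756] [473. 106.  75.]
[128 264  27  26 375] [141.83466667 276.688     ] [469. 448.  75.]
[309 269  38  36 796] [327.63819095 286.56281407] [432. -17.  75.]
[219 295  39  32 900] [238.45888889 310.66555556] [378. 208.  75.]
[174 299  11  37 238] [179.45798319 316.51680672] [367. 355.  75.]
[453 327  41  41 290] [468.76206897 345.18275862] [ 276. -369.   75.]
[ 28 398  70  82 863] [ 85.51100811 429.39281576] [ 99. 587.  75.]
```

View pics/cases.png

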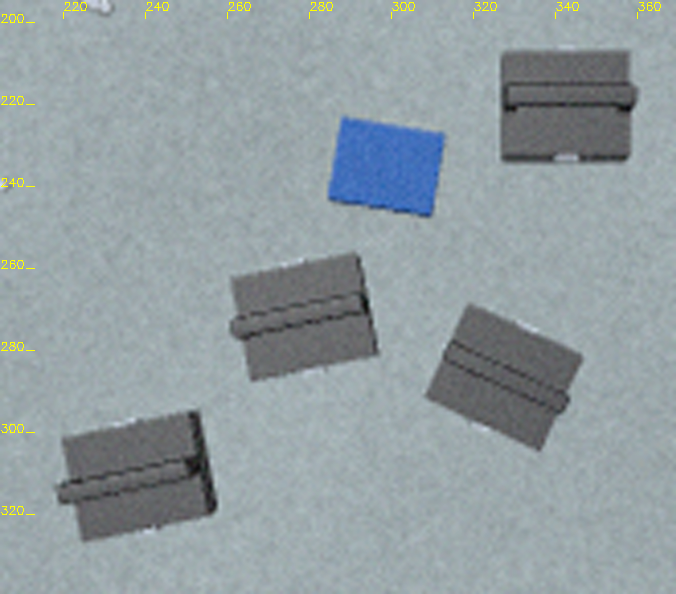

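View pics/rackcab.png

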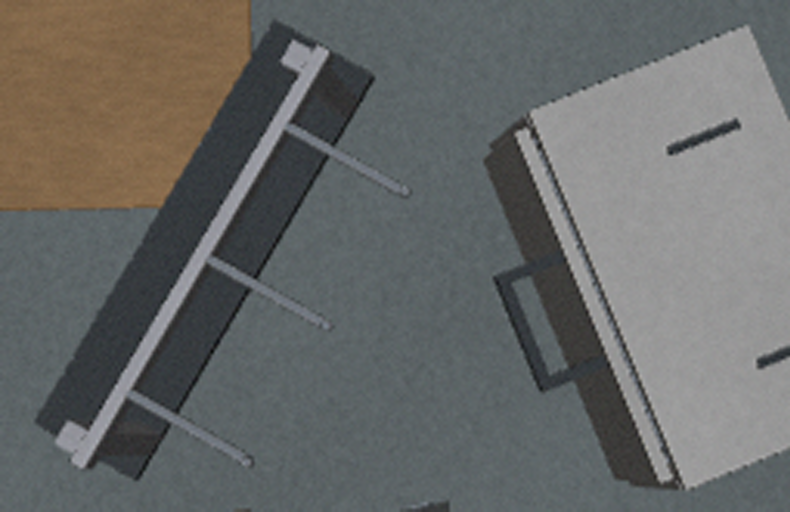

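The crops show the four case bars clearly (each about 32 px long, matching 80 mm), all three hook rods, and the drawer handle loop. Next I convert these to world coordinates.

Run:
```python
from h import *
f=cam("top")
C=lambda x,y:(205+x/4.1-.5,195+y/4.1-.5)
for a,b in(((505,95),(637,95)),((231,327),(362,300)),((443,350),(570,403)),((57,493),(189,466))):
    p,q=ray(f,*C(*a),108),ray(f,*C(*b),108);d=q-p
    print("case",((p+q)/2).round(1),"len",np.linalg.norm(d).round(1),"yaw of bar",np.arctan2(d[1],d[0]).round(3))
K=lambda x,y:(100+x/3.1-.5,135+y/3.1-.5)
T=[ray(f,*K(*a),212) for a in((408,192),(329,326),(250,463))]
B=[ray(f,*K(*a),200) for a in((287,127),(207,259),(130,393))]
for t,b in zip(T,B): print("hook tip",t.round(1),"base",b.round(1),"len",np.linalg.norm((b-t)[:2]).round(1),"dir",np.arctan2(*(b-t)[[1,0]]).round(3))
d=T[0]-T[2];print("spacing",np.linalg.norm(d)/2,"rack y dir",np.arctan2(d[1],d[0]))
d=B[0]-B[2];print("spacing",np.linalg.norm(d)/2,"rack y dir",np.arctan2(d[1],d[0]))
L=lambda x,y:(420+(x-449.5)/3.1-.5,135+y/3.1-.5)
p,q=ray(f,*L(502,279),125),ray(f,*L(543,386),125);d=p-q
print("handle",(p+q)/2,np.linalg.norm(d),"cab y dir",np.arctan2(d[1],d[0]))
p,q=ray(f,*L(527,110),150),ray(f,*L(685,489),150);d=p-q
print("cab top front",(p+q)/2,p,q,np.linalg.norm(d),"cab y dir",np.arctan2(d[1],d[0]))
```

```text
case [602.5 -60.6 108. ] len 80.2 yaw of bar -1.594
case [474.4 108.2 108. ] len 80.1 yaw of bar -1.393
case [433.4 -17.  108. ] len 82.7 yaw of bar -1.991
case [378.1 213.4 108. ] len 79.9 yaw of bar -1.396
hook tip [646.1 202.3 212. ] base [698.9 293.5 200. ] len 105.4 dir 1.046
hook tip [548.1 261.5 212. ] base [601.1 353.5 200. ] len 106.2 dir 1.048
hook tip [449.2 319.9 212. ] base [503.  410.5 200. ] len 105.3 dir 1.035
spacing 114.68393974456215 rack y dir -0.5385068880185536
spacing 114.10498735511467 rack y dir -0.5380696626847373
handle [ 535.47747943 -302.26590861  125.        ] 90.66458847564502 cab y dir 0.32850325607721736
cab top front [ 559.08836148 -362.64071469  150.        ] [ 708.929038   -307.09825492  150.        ] [ 409.24768497 -418.18317445  150.        ] 319.60721628409397 cab y dir 0.3549750750433529
```

```bash
cat > plan.py <<'E'
from h import *
def plan(wps,start=None):
    "wps: (x,y,z,yaw); prints shifts/turns from start pose (one call)"
    s=r.sense()
    if start is None: start=(*s["eef_pos"],s["tcp_rot"][2])
    x,y,z,a=start;T=R.from_euler("xyz",[np.pi,0,a])
    for w in wps:
        d=T.inv().apply(np.array(w[:3])-[x,y,z])/1000
        t=(w[3]-a+np.pi)%(2*np.pi)-np.pi
        print(d.round(4),"wz",round(-t,3),"dist",np.linalg.norm(d).round(3))
E
python3 - <<'E'
from plan import *
a=.352
plan([(535.5,-302.3,231,a)])
plan([(535.5,-302.3,101,a)],(535.5,-302.3,231,a))
plan([(535.5-155*.347,-302.3+155*.938,101,a)],(535.5,-302.3,101,a))
E
```

```text
[ 4.161e-01 -1.719e-01 -2.000e-04] wz -0.038 dist 0.45
[ 0.   -0.    0.13] wz -0.0 dist 0.13
[-0.0004 -0.155  -0.    ] wz -0.0 dist 0.155
```

Call:
send_rows(
  targets=[0.416, -0.172, 0, 0, 0, -0.038, 0.2, 0.416, -0.172, 0, 0, 0, -0.038, 0.2, 0.416, -0.172, 0, 0, 0, -0.038, 0.2, 0.416, -0.172, 0, 0, 0, -0.038, 0.2, 0.416, -0.172, 0, 0, 0, -0.038, 0.2, 0.416, -0.172, 0, 0, 0, -0.038, 0.2, 0.416, -0.172, 0, 0, 0, -0.038, 0.2, 0.416, -0.172, 0, 0, 0, -0.038, 0.2, 0.416, -0.172, 0, 0, 0, -0.038, 0.2, 0.416, -0.172, 0, 0, 0, -0.038, 0.2, 0.416, -0.172, 0, 0, 0, -0.038, 0.2, 0.416, -0.172, 0, 0, 0, -0.038, 0.2],
)

```text
clock: 1.2
eef_pos: [539.7, -298.4, 231.2]
tcp_rot: [-3.141, -0.002, 0.356]
contact_force: [-0.5, 0.2, 0.3]
opening: 0.604
grasp_force: 0.0
```

Call:
send_rows(
  targets=[-0.005, 0.002, 0.03, 0, 0, 0, 0.2, -0.005, 0.002, 0.06, 0, 0, 0, 0.2, -0.005, 0.002, 0.085, 0, 0, 0, 0.2, -0.005, 0.002, 0.11, 0, 0, 0, 0.2, -0.005, 0.002, 0.13, 0, 0, 0, 0.2, -0.005, 0.002, 0.13, 0, 0, 0, 0.2, -0.005, 0.002, 0.13, 0, 0, 0, -1, -0.005, 0.002, 0.13, 0, 0, 0, -1, -0.005, 0.002, 0.13, 0, 0, 0, -1, -0.005, 0.002, 0.13, 0, 0, 0, -1, -0.005, 0.002, 0.13, 0, 0, 0, -1, -0.005, 0.002, 0.13, 0, 0, 0, -1],
  grip_force=50,
)

```text
clock: 2.2
eef_pos: [532.4, -306.6, 103.1]
tcp_rot: [3.14, -0.002, 0.352]
contact_force: [-1.1, 0.8, 7.0]
opening: 0.106
grasp_force: 49.7
```

Call:
send_rows(
  targets=[0, -0.01, 0, 0, 0, 0, -1, 0, -0.025, 0, 0, 0, 0, -1, 0, -0.04, 0, 0, 0, 0, -1, 0, -0.055, 0, 0, 0, 0, -1, 0, -0.07, 0, 0, 0, 0, -1, 0, -0.085, 0, 0, 0, 0, -1, 0, -0.1, 0, 0, 0, 0, -1, 0, -0.115, 0, 0, 0, 0, -1, 0, -0.13, 0, 0, 0, 0, -1, 0, -0.142, 0, 0, 0, 0, -1, 0, -0.15, 0, 0, 0, 0, -1, 0, -0.15, 0, 0, 0, 0, -1],
)

```text
clock: 3.2
eef_pos: [480.0, -164.4, 103.0]
tcp_rot: [3.141, -0.001, 0.353]
contact_force: [-3.2, -0.8, 11.1]
opening: 0.107
grasp_force: 51.6
```

Call:
send_rows(
  targets=[0, 0, 0, 0, 0, 0, 0.2, 0, 0, 0, 0, 0, 0, 0.2, 0, 0, 0, 0, 0, 0, 0.2, 0, 0, -0.03, 0, 0, 0, 0.2, 0, 0, -0.06, 0, 0, 0, 0.2, 0, 0, -0.09, 0, 0, 0, 0.2, 0, 0, -0.12, 0, 0, 0, 0.2, 0, 0, -0.15, 0, 0, 0, 0.2, 0, 0, -0.15, 0, 0, 0, 0.2],
)

```text
clock: 3.95
eef_pos: [482.7, -166.4, 257.1]
tcp_rot: [3.136, -0.007, 0.351]
contact_force: [0.6, -0.3, -0.2]
opening: 0.602
grasp_force: 0.0
```

```bash
cat > cases.py <<'E'
from h import *
def cases(f,show=True):
    "lid+bar blobs on the table: blob rect centre at z 60 and long... angle"
    hsv=cv2.cvtColor(f["color"],cv2.COLOR_BGR2HSV)
    m=(hsv[...,2]<75).astype(np.uint8);m=cv2.morphologyEx(m,cv2.MORPH_OPEN,np.ones((3,3)))
    for c in cv2.findContours(m,cv2.RETR_EXTERNAL,cv2.CHAIN_APPROX_NONE)[0]:
        a=cv2.contourArea(c)
        if 500<a<1100:
            q=cv2.minAreaRect(c);print(np.round(q[0],1),np.round(q[1],1),round(q[2],1),"area",a,ray(f,*q[0],70)[:2].round())
E
python3 - <<'E'
from cases import *
from crop import crop
f=cam("top");cv2.imwrite("pics/t1.png",f["color"]);cases(f)
from plan import plan
print(r.sense()["eef_pos"],r.sense()["contact_force"])
c=np.array([433.4,-17.]);y=1.151;g=c+20*np.array([np.cos(y),np.sin(y)]);print(g)
plan([(*g,250,y)]);plan([(*g,81,y)],(*g,250,y))
E
```

```text
[ 64.5 438.5] [81. 65.] 90.0 area 713.0 [ 77. 640.]
[237.1 311.1] [26. 38.] 78.1 area 839.0 [377. 212.]
[445.8 317. ] [14.8 77.6] 10.5 area 937.0 [ 347. -314.]
[328.1 286.6] [32.5 25.7] 24.8 area 748.5 [432. -18.]
[371.7 318.3] [ 11.6 108.4] 14.0 area 595.0 [ 349. -126.]
[277.8 272.1] [25.7 34.5] 78.7 area 766.5 [472. 108.]
[161.4 244. ] [16.9 47.1] 30.5 area 734.0 [551. 401.]
[343. 221.] [26. 32.] 90.0 area 792.5 [598. -60.]
[186.9 200.7] [16.9 46.2] 30.5 area 722.0 [659. 336.]
[ 481.67424225 -166.04089689  254.3810936 ] [ 0.57952532  0.59701215 -0.63168567]
[441.55148946   1.26343943]
[ 0.0199 -0.1709  0.0044] wz -0.799 dist 0.172
[ 0.    -0.     0.169] wz -0.0 dist 0.169
```

View pics/t1.png

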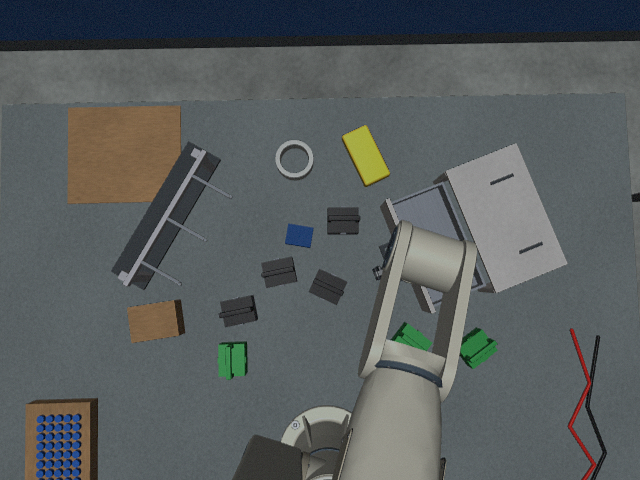

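The drawer is open and the four cases haven't moved. First pick is the dark case at top-view pixel (328,286); it is not green, so it is a real case.

Call:
send_rows(
  targets=[0.02, -0.171, 0.004, 0, 0, -0.8, 0.2, 0.02, -0.171, 0.004, 0, 0, -0.8, 0.2, 0.02, -0.171, 0.004, 0, 0, -0.8, 0.2, 0.02, -0.171, 0.004, 0, 0, -0.8, 0.2, 0.02, -0.171, 0.004, 0, 0, -0.8, 0.2, 0.02, -0.171, 0.004, 0, 0, -0.8, 0.2, 0.02, -0.171, 0.004, 0, 0, -0.8, 0.2, 0.02, -0.171, 0.004, 0, 0, -0.8, 0.2, 0.02, -0.171, 0.004, 0, 0, -0.8, 0.2, 0.02, -0.171, 0.004, 0, 0, -0.8, 0.2],
)

```text
clock: 4.83
eef_pos: [439.4, 2.0, 246.7]
tcp_rot: [-3.141, 0.0, 1.149]
contact_force: [0.3, -0.7, 0.0]
opening: 0.601
grasp_force: 0.0
```

Call:
send_rows(
  targets=[0, 0, 0.035, 0, 0, 0, 0.2, 0, 0, 0.07, 0, 0, 0, 0.2, 0, 0, 0.1, 0, 0, 0, 0.2, 0, 0, 0.13, 0, 0, 0, 0.2, 0, 0, 0.155, 0, 0, 0, 0.2, 0, 0, 0.17, 0, 0, 0, 0.2, 0, 0, 0.17, 0, 0, 0, 0.2],
)

```text
clock: 5.42
eef_pos: [437.3, 1.8, 74.4]
tcp_rot: [-3.136, 0.002, 1.15]
contact_force: [-0.6, 0.1, -0.4]
opening: 0.6
grasp_force: 0.0
```

Call:
send_rows(
  targets=[0, 0.004, -0.006, 0, 0, 0, 0.2, 0, 0.004, -0.006, 0, 0, 0, 0.2, 0, 0.004, -0.006, 0, 0, 0, -1, 0, 0.004, -0.006, 0, 0, 0, -1, 0, 0.004, -0.006, 0, 0, 0, -1, 0, 0.004, -0.006, 0, 0, 0, -1, 0, 0.004, -0.006, 0, 0, 0, -1, 0, 0.004, -0.006, 0, 0, 0, -1],
  grip_force=80,
)

```text
clock: 6.08
eef_pos: [443.4, 0.7, 83.8]
tcp_rot: [3.141, -0.0, 1.152]
contact_force: [-2.7, 1.9, 7.2]
opening: 0.125
grasp_force: 81.4
```

Call:
send_rows(
  targets=[0, 0, -0.02, 0, 0, 0, -1, 0, 0, -0.05, 0, 0, 0, -1, 0, 0, -0.08, 0, 0, 0, -1, 0, 0, -0.105, 0, 0, 0, -1, 0, 0, -0.125, 0, 0, 0, -1, 0, 0, -0.13, 0, 0, 0, -1, 0, 0, -0.13, 0, 0, 0, -1, 0, 0, -0.13, 0, 0, 0, -1, 0, 0, -0.13, 0, 0, 0, -1, 0, 0, -0.13, 0, 0, 0, -1, 0, 0, -0.13, 0, 0, 0, -1],
)

```text
clock: 7.0
eef_pos: [442.6, 0.5, 212.1]
tcp_rot: [-3.139, 0.001, 1.152]
contact_force: [0.9, 0.9, -1.5]
opening: 0.118
grasp_force: 80.1
```

Run:
```python
from plan import *
s=r.sense();print(s["eef_pos"],s["contact_force"],s["wrist_torque"])
u=np.array([np.cos(1.035),np.sin(1.035)]);y=2.606;t=20*np.array([np.cos(y),np.sin(y)])
H=dict(A=(673,249),B=(575,308.5),C=(476.5,366))
for k,h in H.items():
    g=np.array(h)-115*u+t;print(k,g.round(1));plan([(*g,209,y)])
plan([(*(115*u),-0,y),(*(115*u),-20,y)],(0,0,0,y))
```

```text
[442.61565824   0.53572651 212.07050697] [ 0.92420117  0.9261975  -1.47742751] [ 0.02906959 -0.00638991  0.02800021]
A [597.1 160.3]
[0.2088 0.0761 0.0031] wz -1.454 dist 0.222
B [499.1 219.8]
[ 0.2233 -0.0376  0.0031] wz -1.454 dist 0.226
C [400.6 277.3]
[ 0.2357 -0.151   0.0031] wz -1.454 dist 0.28
[-0.     0.115  0.   ] wz -0.0 dist 0.115
[-0.     0.115  0.02 ] wz -0.0 dist 0.117
```

Case at (442,0) weighs about 1.6 N, so it's empty and goes in the drawer. I'll check the drawer centre using the last picture's geometry.

Run:
```python
from plan import *
f=cam("top");cv2.imwrite("pics/t2.png",f["color"])
for p in((388,203),(432,308)): print("panel top front?",ray(f,*p,134).round())
g=np.array([551.8,-285.7])
plan([(*g,245,.352)]);plan([(*g,97,.352)],(*g,245,.352))
# project expected inner floor rim corners (z62) and centre
c=np.array([533,-292.6]);ux=np.array([.347,-.938]);uy=np.array([.938,.347])
im=f["color"].copy()
for a,b in((-76,-139),(-76,139),(76,139),(76,-139)):
    q=proj(f,[*(c+a*ux+b*uy),62]);cv2.circle(im,(int(q[0]+.5),int(q[1]+.5)),2,(0,0,255),-1)
cv2.imwrite("pics/t2c.png",cv2.resize(im[150:350,330:590],None,fx=3,fy=3))
```

```text
panel top front? [ 633. -169.  134.]
panel top front? [ 375. -267.  134.]
[-0.2172  0.216  -0.0327] wz 0.8 dist 0.308
[ 0.    -0.     0.148] wz -0.0 dist 0.148
```

View pics/t2c.png

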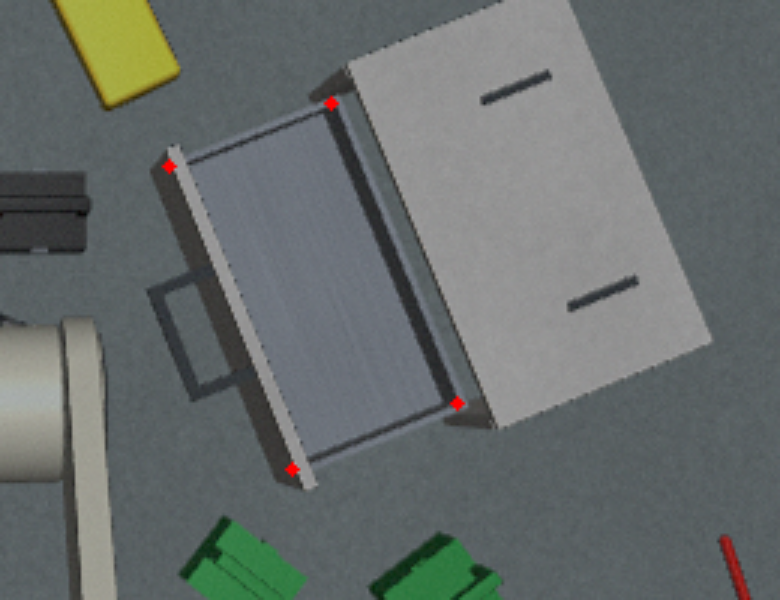

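The drawer is open and empty. The predicted inner rim corners at z=62 (red dots) match the rear corners at crop (332,103) and (458,404). Moving the empty case above the drawer.

Call:
send_rows(
  targets=[0, 0, -0.033, 0, 0, 0, -1, -0.217, 0.216, -0.033, 0, 0, 0.8, -1, -0.217, 0.216, -0.033, 0, 0, 0.8, -1, -0.217, 0.216, -0.033, 0, 0, 0.8, -1, -0.217, 0.216, -0.033, 0, 0, 0.8, -1, -0.217, 0.216, -0.033, 0, 0, 0.8, -1, -0.217, 0.216, -0.033, 0, 0, 0.8, -1, -0.217, 0.216, -0.033, 0, 0, 0.8, -1, -0.217, 0.216, -0.033, 0, 0, 0.8, -1, -0.217, 0.216, -0.033, 0, 0, 0.8, -1, -0.217, 0.216, -0.033, 0, 0, 0.8, -1, -0.217, 0.216, -0.033, 0, 0, 0.8, -1],
)

```text
clock: 8.05
eef_pos: [551.7, -284.4, 245.5]
tcp_rot: [-3.14, 0.001, 0.353]
contact_force: [0.2, -0.4, -1.5]
opening: 0.12
grasp_force: 80.1
```

Call:
send_rows(
  targets=[0, 0, 0.02, 0, 0, 0, -1, 0, 0, 0.045, 0, 0, 0, -1, 0, 0, 0.07, 0, 0, 0, -1, 0, 0, 0.095, 0, 0, 0, -1, 0, 0, 0.115, 0, 0, 0, -1, 0, 0, 0.13, 0, 0, 0, -1, 0, 0, 0.14, 0, 0, 0, -1, 0, 0, 0.145, 0, 0, 0, -1, 0, 0, 0.145, 0, 0, 0, -1],
)

```text
clock: 8.8
eef_pos: [551.9, -284.5, 100.7]
tcp_rot: [-3.141, 0.001, 0.353]
contact_force: [-0.0, -1.0, -1.3]
opening: 0.124
grasp_force: 80.0
```

Call:
send_rows(
  targets=[0, 0, 0.002, 0, 0, 0, -1, 0, 0, 0.004, 0, 0, 0, -1, 0, 0, 0.005, 0, 0, 0, -1, 0, 0, 0.005, 0, 0, 0, -1],
)

```text
clock: 9.13
eef_pos: [552.6, -285.7, 96.7]
tcp_rot: [3.141, -0.0, 0.352]
contact_force: [0.6, -0.0, -1.7]
opening: 0.126
grasp_force: 80.0
```

Call:
send_rows(
  targets=[0, 0, 0, 0, 0, 0, -0.3, 0, 0, 0, 0, 0, 0, -0.1, 0, 0, 0, 0, 0, 0, 0, 0, 0, 0, 0, 0, 0, 0, 0, 0, -0.02, 0, 0, 0, 0, 0, 0, -0.05, 0, 0, 0, 0, 0, 0, -0.085, 0, 0, 0, 0, 0, 0, -0.12, 0, 0, 0, 0, 0, 0, -0.155, 0, 0, 0, 0, 0, 0, -0.155, 0, 0, 0, 0],
)

```text
clock: 9.97
eef_pos: [555.6, -287.3, 259.1]
tcp_rot: [3.133, -0.008, 0.352]
contact_force: [1.2, -0.4, 0.8]
opening: 0.498
grasp_force: 0.0
```

Run:
```python
from plan import *
from cases import cases
f=cam("top");cases(f)
y=1.547
c=np.array([602.5,-60.6]);g=c+20*np.array([np.cos(y),np.sin(y)]);print(g)
plan([(*g,250,y)])
```

```text
[ 64.5 438.5] [81. 65.] 90.0 area 701.0 [ 77. 640.]
[237.1 311.1] [25.9 37.9] 78.2 area 838.0 [377. 212.]
[277.9 271.9] [25.3 34.3] 78.7 area 760.0 [472. 108.]
[511.4 268.1] [25.  70.8] 14.0 area 891.0 [ 467. -488.]
[161.4 243.9] [16.9 47.1] 30.3 area 733.5 [551. 401.]
[343.  220.5] [27. 32.] 90.0 area 792.5 [599. -60.]
[186.9 200.7] [16.9 46.3] 30.5 area 723.0 [659. 336.]
[602.97588162 -40.60566238]
[ 0.1303 -0.2143  0.0058] wz -1.195 dist 0.251
```

Call:
send_rows(
  targets=[0.13, -0.214, 0.006, 0, 0, -1.195, 0.2, 0.13, -0.214, 0.006, 0, 0, -1.195, 0.2, 0.13, -0.214, 0.006, 0, 0, -1.195, 0.2, 0.13, -0.214, 0.006, 0, 0, -1.195, 0.2, 0.13, -0.214, 0.006, 0, 0, -1.195, 0.2, 0.13, -0.214, 0.006, 0, 0, -1.195, 0.2, 0.13, -0.214, 0.006, 0, 0, -1.195, 0.2, 0.13, -0.214, 0.006, 0, 0, -1.195, 0.2, 0.13, -0.214, 0.006, 0, 0, -1.195, 0.2, 0.13, -0.214, 0.006, 0, 0, -1.195, 0.2, 0.13, -0.214, 0.006, 0, 0, -1.195, 0.2, 0.13, -0.214, 0.006, 0, 0, -1.195, 0.2],
)

```text
clock: 11.02
eef_pos: [600.2, -39.9, 244.3]
tcp_rot: [-3.14, -0.0, 1.544]
contact_force: [0.3, 0.5, -0.9]
opening: 0.599
grasp_force: 0.0
```

Call:
send_rows(
  targets=[0, 0, 0.035, 0, 0, 0, 0.2, 0, 0, 0.07, 0, 0, 0, 0.2, 0, 0, 0.1, 0, 0, 0, 0.2, 0, 0, 0.13, 0, 0, 0, 0.2, 0, 0, 0.145, 0, 0, 0, 0.2, 0, 0, 0.155, 0, 0, 0, 0.2, 0, 0, 0.155, 0, 0, 0, 0.2, 0, 0, 0.155, 0, 0, 0, 0.2],
)

```text
clock: 11.68
eef_pos: [600.8, -40.0, 90.3]
tcp_rot: [-3.141, -0.0, 1.545]
contact_force: [0.1, -0.1, 0.4]
opening: 0.601
grasp_force: 0.0
```

Call:
send_rows(
  targets=[0, 0.002, 0.008, 0, 0, 0, 0.2, 0, 0.002, 0.008, 0, 0, 0, 0.2, 0, 0.002, 0.008, 0, 0, 0, -1, 0, 0.002, 0.008, 0, 0, 0, -1, 0, 0.002, 0.008, 0, 0, 0, -1, 0, 0.002, 0.008, 0, 0, 0, -1, 0, 0.002, 0.008, 0, 0, 0, -1, 0, 0.002, 0.008, 0, 0, 0, -1, 0, 0.002, 0.008, 0, 0, 0, -1],
  grip_force=100,
)

```text
clock: 12.43
eef_pos: [603.5, -39.9, 82.9]
tcp_rot: [3.14, -0.0, 1.547]
contact_force: [1.8, 0.2, 5.1]
opening: 0.118
grasp_force: 98.5
```

Call:
send_rows(
  targets=[0, 0, -0.02, 0, 0, 0, -1, 0, 0, -0.05, 0, 0, 0, -1, 0, 0, -0.08, 0, 0, 0, -1, 0, 0, -0.105, 0, 0, 0, -1, 0, 0, -0.12, 0, 0, 0, -1, 0, 0, -0.127, 0, 0, 0, -1, 0, 0, -0.127, 0, 0, 0, -1, 0, 0, -0.127, 0, 0, 0, -1, 0, 0, -0.127, 0, 0, 0, -1, 0, 0, -0.127, 0, 0, 0, -1],
)

```text
clock: 13.27
eef_pos: [601.7, -39.9, 207.6]
tcp_rot: [-3.139, -0.0, 1.547]
contact_force: [0.1, 0.6, -2.0]
opening: 0.122
grasp_force: 98.0
```

Run:
```python
from plan import *
s=r.sense();print(s["eef_pos"],s["contact_force"],s["wrist_torque"])
u=np.array([np.cos(1.035),np.sin(1.035)]);y=2.606;t=20*np.array([np.cos(y),np.sin(y)])
H=dict(A=(673,249),B=(575,308.5),C=(476.5,366))
for k,h in H.items():
    g=np.array(h)-115*u+t;print(k,g.round(1));plan([(*g,209,y)])
```

```text
[601.72448157 -39.86654324 207.60159316] [ 0.10846708  0.5803972  -1.98947457] [ 0.02934784  0.01529145 -0.00525077]
A [597.1 160.3]
[ 0.2    -0.0094 -0.0014] wz -1.059 dist 0.2
B [499.1 219.8]
[ 0.2572 -0.1088 -0.0014] wz -1.059 dist 0.279
C [400.6 277.3]
[ 0.3123 -0.2087 -0.0014] wz -1.059 dist 0.376
```

Call:
send_rows(
  targets=[0, 0, -0.01, 0, 0, 0, -1, 0, 0, -0.02, 0, 0, 0, -1, 0, 0, -0.03, 0, 0, 0, -1, 0, 0, -0.035, 0, 0, 0, -1, 0, 0, -0.035, 0, 0, 0, -1, 0, 0, -0.035, 0, 0, 0, -1, 0, 0, -0.035, 0, 0, 0, -1, 0, 0, -0.035, 0, 0, 0, -1, 0, 0, -0.035, 0, 0, 0, -1],
)

```text
clock: 14.02
eef_pos: [602.3, -39.9, 243.8]
tcp_rot: [-3.141, -0.0, 1.547]
contact_force: [0.8, -0.8, -3.4]
opening: 0.119
grasp_force: 98.0
```

Run:
```python
from plan import *
from crop import crop
s=r.sense();print(s["eef_pos"],s["contact_force"],s["wrist_torque"])
f=cam("scene");cv2.imwrite("pics/s3.png",f["color"])
crop(f,130,130,300,220,2.6,"s3c")
```

```text
[602.32521276 -39.90769063 243.80772806] [ 0.83445974 -0.77306283 -3.43390221] [ 0.04249241 -0.01145951 -0.02254757]
```

View pics/s3c.png

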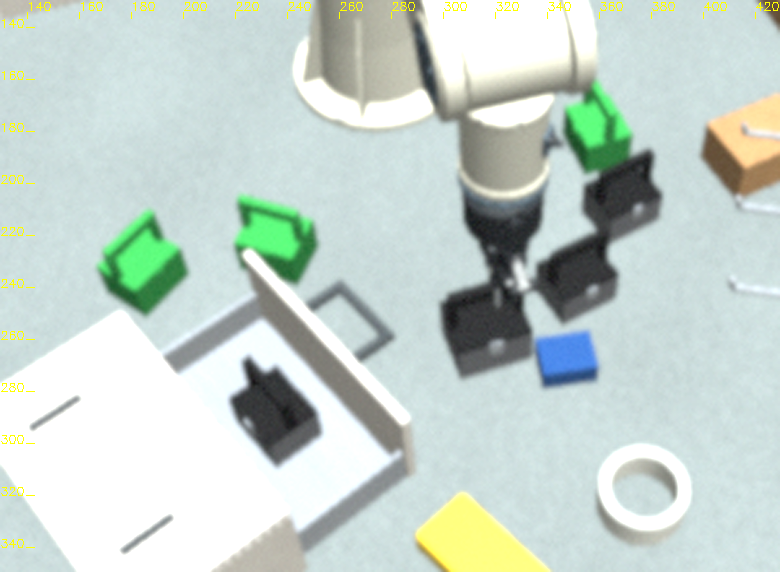

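The empty case stands upright in the drawer, at scene pixel (235,290). The held case reads between 2.0 and 3.4 N, so I'll hold still and read it again.

Call:
send_rows(
  targets=[0, 0, 0, 0, 0, 0, -1, 0, 0, 0, 0, 0, 0, -1, 0, 0, 0, 0, 0, 0, -1, 0, 0, 0, 0, 0, 0, -1, 0, 0, 0, 0, 0, 0, -1, 0, 0, 0, 0, 0, 0, -1],
)

```text
clock: 14.57
eef_pos: [602.6, -39.9, 244.3]
tcp_rot: [-3.142, -0.0, 1.547]
contact_force: [-0.3, -0.2, -0.8]
opening: 0.117
grasp_force: 98.0
```

Call:
send_rows(
  targets=[0, 0, 0, 0, 0, 0, -1, 0, 0, 0, 0, 0, 0, -1, 0, 0, 0, 0, 0, 0, -1, 0, 0, 0, 0, 0, 0, -1],
)

```text
clock: 14.9
eef_pos: [602.7, -39.9, 244.3]
tcp_rot: [3.142, -0.0, 1.547]
contact_force: [-0.5, -0.1, -1.3]
opening: 0.118
grasp_force: 98.0
```

Call:
send_rows(
  targets=[0, 0, 0, 0, 0, 0, -1, 0, 0, 0, 0, 0, 0, -1, 0, 0, 0, 0, 0, 0, -1],
)

```text
clock: 15.15
eef_pos: [602.6, -39.9, 244.3]
tcp_rot: [-3.142, 0.0, 1.547]
contact_force: [-0.6, 0.5, -1.4]
opening: 0.125
grasp_force: 98.0
```

Run:
```python
from plan import *
plan([(637.6,-253.9,245,.352)])
```

```text
[-0.2131  0.0401 -0.0007] wz 1.195 dist 0.217
```

Call:
send_rows(
  targets=[-0.213, 0.04, 0, 0, 0, 1.195, -1, -0.213, 0.04, 0, 0, 0, 1.195, -1, -0.213, 0.04, 0, 0, 0, 1.195, -1, -0.213, 0.04, 0, 0, 0, 1.195, -1, -0.213, 0.04, 0, 0, 0, 1.195, -1, -0.213, 0.04, 0, 0, 0, 1.195, -1, -0.213, 0.04, 0, 0, 0, 1.195, -1, -0.213, 0.04, 0, 0, 0, 1.195, -1, -0.213, 0.04, 0, 0, 0, 1.195, -1, -0.213, 0.04, 0, 0, 0, 1.195, -1, -0.213, 0.04, 0, 0, 0, 1.195, -1, -0.213, 0.04, 0, 0, 0, 1.195, -1],
)

```text
clock: 16.15
eef_pos: [637.5, -253.8, 244.2]
tcp_rot: [-3.141, 0.0, 0.354]
contact_force: [0.1, 0.0, -1.2]
opening: 0.118
grasp_force: 98.0
```

Call:
send_rows(
  targets=[0, 0, 0.02, 0, 0, 0, -1, 0, 0, 0.04, 0, 0, 0, -1, 0, 0, 0.06, 0, 0, 0, -1, 0, 0, 0.07, 0, 0, 0, -1, 0, 0, 0.07, 0, 0, 0, -1, 0, 0, 0.07, 0, 0, 0, -1],
)

```text
clock: 16.65
eef_pos: [637.5, -253.8, 174.3]
tcp_rot: [-3.141, 0.0, 0.353]
contact_force: [-0.4, 1.1, -1.4]
opening: 0.121
grasp_force: 97.9
```

Run:
```python
from plan import *
from crop import crop
f=cam("scene");crop(f,150,230,180,150,4,"s4")
g=cam("top");print(r.sense()["eef_pos"],r.sense()["tcp_rot"],r.sense()["contact_force"])
from cases import cases;cases(g)
```

```text
[ 638.36569701 -254.15955927  175.69580102] [ 3.14025893e+00 -1.46366541e-03  3.52492016e-01] [ 0.16465598  1.06837453 -0.77829583]
[ 64.5 438.5] [81. 65.] 90.0 area 723.0 [ 77. 640.]
[237.1 311. ] [26.1 37.9] 78.2 area 844.0 [377. 212.]
[277.8 272. ] [25.7 34.5] 77.5 area 763.5 [472. 108.]
[161.4 244. ] [16.9 47.1] 30.5 area 736.0 [551. 401.]
[186.9 200.8] [16.9 46.4] 30.5 area 727.0 [659. 336.]
[464.4 203.6] [53.9 66.9] 11.3 area 901.0 [ 636. -374.]
```

View pics/s4.png

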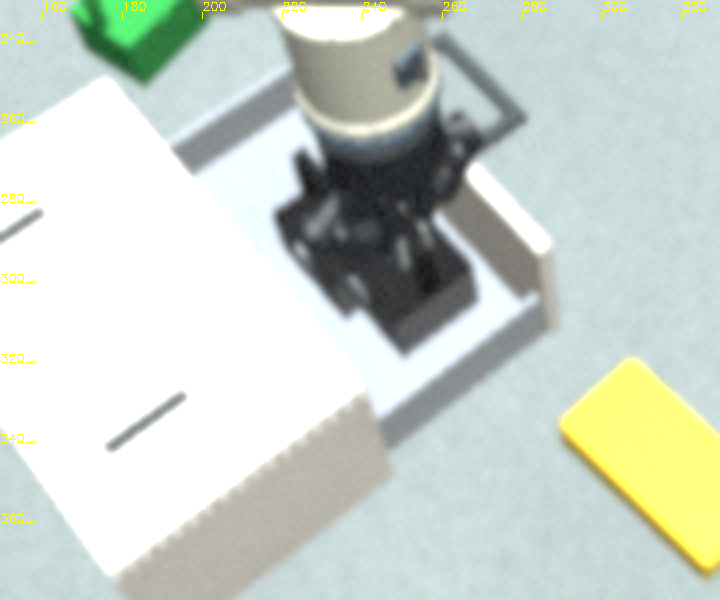

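The held case hovers between the placed case and the +y side wall, roughly centred in the space. I'll lower it.

Call:
send_rows(
  targets=[0, 0, 0.02, 0, 0, 0, -1, 0, 0, 0.04, 0, 0, 0, -1, 0, 0, 0.055, 0, 0, 0, -1, 0, 0, 0.068, 0, 0, 0, -1, 0, 0, 0.074, 0, 0, 0, -1, 0, 0, 0.077, 0, 0, 0, -1, 0, 0, 0.077, 0, 0, 0, -1, 0, 0, 0.077, 0, 0, 0, -1],
)

```text
clock: 17.42
eef_pos: [638.1, -254.1, 98.2]
tcp_rot: [3.141, -0.001, 0.352]
contact_force: [0.4, 0.2, -1.1]
opening: 0.116
grasp_force: 98.0
```

Call:
send_rows(
  targets=[0, 0, 0.001, 0, 0, 0, -1, 0, 0, 0.002, 0, 0, 0, -1, 0, 0, 0.003, 0, 0, 0, -1, 0, 0, 0.003, 0, 0, 0, -1, 0, 0, 0.003, 0, 0, 0, -0.3, 0, 0, 0.003, 0, 0, 0, -0.1, 0, 0, 0.003, 0, 0, 0, 0, 0, 0, 0.003, 0, 0, 0, 0],
)

```text
clock: 18.08
eef_pos: [637.5, -253.8, 94.3]
tcp_rot: [-3.142, 0.0, 0.352]
contact_force: [-0.3, 0.3, -1.0]
opening: 0.499
grasp_force: 0.0
```

Call:
send_rows(
  targets=[0, 0, -0.02, 0, 0, 0, 0, 0, 0, -0.055, 0, 0, 0, 0, 0, 0, -0.09, 0, 0, 0, 0, 0, 0, -0.125, 0, 0, 0, 0, 0, 0, -0.15, 0, 0, 0, 0, 0, 0, -0.155, 0, 0, 0, 0, 0, 0, -0.155, 0, 0, 0, 0],
)

```text
clock: 18.67
eef_pos: [638.6, -254.3, 251.8]
tcp_rot: [3.139, -0.003, 0.352]
contact_force: [0.9, -0.3, -0.3]
opening: 0.502
grasp_force: 0.0
```

Run:
```python
from plan import *
y=1.749
c=np.array([474.4,108.2]);g=c+20*np.array([np.cos(y),np.sin(y)]);print(g)
plan([(*g,250,y)])
plan([(*g,250,y)],(500,-100,250,.9))
```

```text
[470.85476039 127.88327402]
[-0.0258 -0.4166  0.0018] wz -1.397 dist 0.417
[ 0.1604 -0.1645 -0.    ] wz -0.849 dist 0.23
```

Call:
send_rows(
  targets=[-0.026, -0.417, 0.002, 0, 0, -1.397, 0.2, -0.026, -0.417, 0.002, 0, 0, -1.397, 0.2, -0.026, -0.417, 0.002, 0, 0, -1.397, 0.2, -0.026, -0.417, 0.002, 0, 0, -1.397, 0.2, -0.026, -0.417, 0.002, 0, 0, -1.397, 0.2, -0.026, -0.417, 0.002, 0, 0, -1.397, 0.2, -0.026, -0.417, 0.002, 0, 0, -1.397, 0.2, -0.026, -0.417, 0.002, 0, 0, -1.397, 0.2, -0.026, -0.417, 0.002, 0, 0, -1.397, 0.2, -0.026, -0.417, 0.002, 0, 0, -1.397, 0.2, -0.026, -0.417, 0.002, 0, 0, -1.397, 0.2, -0.026, -0.417, 0.002, 0, 0, -1.397, 0.2],
)

```text
clock: 19.67
eef_pos: [467.5, 130.4, 245.7]
tcp_rot: [-3.139, 0.0, 1.759]
contact_force: [-0.3, -0.9, -0.3]
opening: 0.6
grasp_force: 0.0
```

Run:
```python
from plan import *
from cases import cases
y=1.749
c=np.array([474.4,108.2]);g=c+20*np.array([np.cos(y),np.sin(y)]);print(g)
plan([(*g,82,y)])
f=cam("scene");cv2.imwrite("pics/s5.png",f["color"])
```

```text
[470.85476039 127.88327402]
[-0.0031  0.0028  0.1637] wz 0.01 dist 0.164
```

View pics/s5.png

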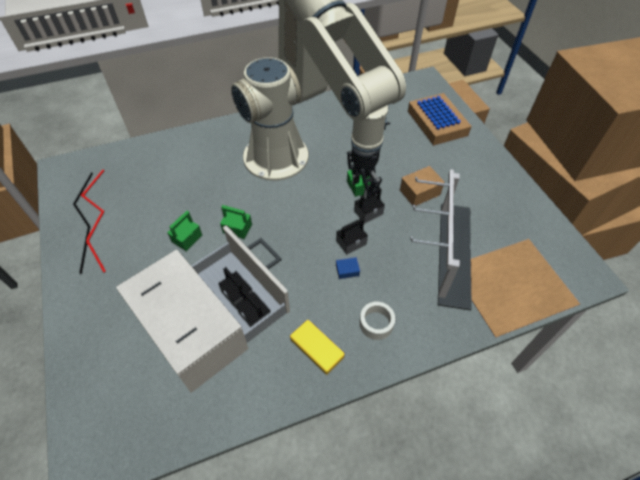

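Both cases stand side by side in the drawer, at about (240,295). Two dark cases remain on the bench and no fifth is visible. Going down on case 2.

Call:
send_rows(
  targets=[-0.003, 0.003, 0.035, 0, 0, 0.01, 0.2, -0.003, 0.003, 0.07, 0, 0, 0.01, 0.2, -0.003, 0.003, 0.1, 0, 0, 0.01, 0.2, -0.003, 0.003, 0.13, 0, 0, 0.01, 0.2, -0.003, 0.003, 0.15, 0, 0, 0.01, 0.2, -0.003, 0.003, 0.158, 0, 0, 0.01, 0.2, -0.003, 0.003, 0.161, 0, 0, 0.01, 0.2, -0.003, 0.003, 0.163, 0, 0, 0.01, 0.2, -0.003, 0.003, 0.163, 0, 0, 0.01, 0.2, -0.003, 0.003, 0.163, 0, 0, 0.01, 0.2],
)

```text
clock: 20.55
eef_pos: [473.9, 126.2, 85.3]
tcp_rot: [3.14, -0.0, 1.738]
contact_force: [-0.2, 0.2, -0.2]
opening: 0.603
grasp_force: 0.0
```

Call:
send_rows(
  targets=[0, 0, 0, 0, 0, 0, -1, 0, 0, 0, 0, 0, 0, -1, 0, 0, 0, 0, 0, 0, -1, 0, 0, 0, 0, 0, 0, -1, 0, 0, 0, 0, 0, 0, -1, 0, 0, 0, 0, 0, 0, -1, 0, 0, 0, 0, 0, 0, -1],
  grip_force=110,
)

```text
clock: 21.13
eef_pos: [472.9, 126.4, 84.7]
tcp_rot: [3.141, -0.0, 1.739]
contact_force: [-3.4, 0.2, 7.1]
opening: 0.112
grasp_force: 109.7
```

Call:
send_rows(
  targets=[0, 0, -0.02, 0, 0, 0, -1, 0, 0, -0.05, 0, 0, 0, -1, 0, 0, -0.08, 0, 0, 0, -1, 0, 0, -0.105, 0, 0, 0, -1, 0, 0, -0.12, 0, 0, 0, -1, 0, 0, -0.127, 0, 0, 0, -1, 0, 0, -0.127, 0, 0, 0, -1, 0, 0, -0.127, 0, 0, 0, -1, 0, 0, -0.127, 0, 0, 0, -1, 0, 0, -0.127, 0, 0, 0, -1, 0, 0, -0.127, 0, 0, 0, -1, 0, 0, -0.127, 0, 0, 0, -1],
)

```text
clock: 22.13
eef_pos: [472.5, 126.1, 210.5]
tcp_rot: [-3.14, 0.0, 1.739]
contact_force: [-0.4, -0.6, -4.0]
opening: 0.117
grasp_force: 108.7
```

Call:
send_rows(
  targets=[0, 0, 0, 0, 0, 0, -1, 0, 0, 0, 0, 0, 0, -1, 0, 0, 0, 0, 0, 0, -1, 0, 0, 0, 0, 0, 0, -1],
)

```text
clock: 22.47
eef_pos: [472.9, 126.2, 211.3]
tcp_rot: [3.142, -0.0, 1.739]
contact_force: [-0.8, -0.3, -4.5]
opening: 0.114
grasp_force: 108.8
```

Run:
```python
from plan import *
s=r.sense();print(s["eef_pos"],s["tcp_rot"],s["contact_force"],s["wrist_torque"])
u=np.array([np.cos(1.035),np.sin(1.035)]);y=2.606;t=20*np.array([np.cos(y),np.sin(y)])
H=dict(A=(673,249),B=(575,308.5),C=(476.5,366))
for k,h in H.items():
    g=np.array(h)-115*u+t;print(k,g.round(1));plan([(*g,211,y)])
```

```text
[472.9112115  126.23932446 211.29167206] [ 3.14156994e+00 -5.15121355e-06  1.73879238e+00] [-0.76060055 -0.26349876 -4.49324527] [ 0.141058   -0.11149892  0.11138869]
A [597.1 160.3]
[0.0128 0.1281 0.0003] wz -0.867 dist 0.129
B [499.1 219.8]
[0.0879 0.0415 0.0003] wz -0.867 dist 0.097
C [400.6 277.3]
[ 0.161  -0.046   0.0003] wz -0.867 dist 0.168
```

Case 2 weighs 4.5 N, so it's full. Moving it to the staging point in front of the middle hook B.

Call:
send_rows(
  targets=[0.089, 0.04, -0.001, 0, 0, -0.867, -1, 0.089, 0.04, -0.001, 0, 0, -0.867, -1, 0.089, 0.04, -0.001, 0, 0, -0.867, -1, 0.089, 0.04, -0.001, 0, 0, -0.867, -1, 0.089, 0.04, -0.001, 0, 0, -0.867, -1, 0.089, 0.04, -0.001, 0, 0, -0.867, -1, 0.089, 0.04, -0.001, 0, 0, -0.867, -1, 0.089, 0.04, -0.001, 0, 0, -0.867, -1, 0.089, 0.04, -0.001, 0, 0, -0.867, -1, 0.089, 0.04, -0.001, 0, 0, -0.867, -1],
)

```text
clock: 23.3
eef_pos: [497.5, 220.6, 212.3]
tcp_rot: [-3.142, -0.0, 2.602]
contact_force: [-0.1, 1.1, -4.5]
opening: 0.12
grasp_force: 108.9
```

Run:
```python
from plan import *
from crop import crop
s=r.sense();print(s["eef_pos"],s["tcp_rot"],s["contact_force"])
f=cam("scene");crop(f,330,140,150,125,5,"s6")
g=cam("top");cv2.imwrite("pics/t6.png",g["color"])
# hook rods in the scene view, triangulated against predicted points
for n,h in dict(A=(673,249),B=(575,308.5),C=(476.5,366)).items():
    u=np.array([.511,.859]);h=np.array(h)
    print(n,"tip",np.round(proj(f,[*(h-52*u),212]),1),"mid",np.round(proj(f,[*h,200]),1),"root",np.round(proj(f,[*(h+50*u),200]),1),"top tip",np.round(proj(g,[*(h-52*u),212]),1))
y=2.606;t=22*np.array([np.cos(y),np.sin(y)])
u=np.array([np.cos(1.035),np.sin(1.035)])
plan([(*(np.array((575,308.5))+t),213,y),(*(np.array((575,308.5))+t),193,y)])
```

```text
[497.46561521 220.64096746 212.2993993 ] [-3.14158935e+00 -2.85454074e-06  2.60186538e+00] [-0.1396059   1.09884732 -4.50253108]
A tip [411.1 236.5] mid [429.1 241.6] root [447.1 244.2] top tip [230.2 196.3]
B tip [413.8 205.3] mid [430.9 210.3] root [448.1 212.7] top tip [204.6 239.6]
C tip [415.6 177.1] mid [431.9 182. ] root [448.3 184.1] top tip [179.5 283.6]
[ 0.0005  0.1152 -0.0007] wz -0.003 dist 0.115
[0.0005 0.1152 0.0193] wz -0.003 dist 0.117
```

View pics/s6.png

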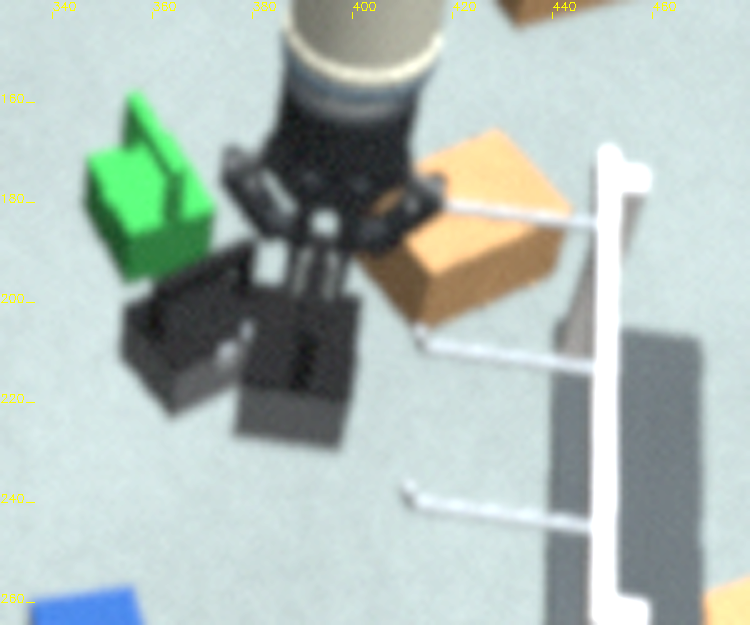

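The hook B tip at (413.5,205) and root at (448,213) match my prediction to within a pixel. The case is in front of hook B and aligned, so I'll insert it.

Call:
send_rows(
  targets=[0, 0.012, 0, 0, 0, 0, -1, 0, 0.024, 0, 0, 0, 0, -1, 0, 0.036, 0, 0, 0, 0, -1, 0, 0.048, 0, 0, 0, 0, -1, 0, 0.06, 0, 0, 0, 0, -1, 0, 0.072, 0, 0, 0, 0, -1, 0, 0.084, 0, 0, 0, 0, -1, 0, 0.096, 0, 0, 0, 0, -1, 0, 0.107, 0, 0, 0, 0, -1, 0, 0.115, 0, 0, 0, 0, -1, 0, 0.115, 0, 0, 0, 0, -1, 0, 0.115, 0, 0, 0, 0, -1],
)

```text
clock: 24.4
eef_pos: [556.1, 319.7, 212.0]
tcp_rot: [-3.141, -0.0, 2.606]
contact_force: [0.0, -1.2, -4.8]
opening: 0.119
grasp_force: 108.9
```

Call:
send_rows(
  targets=[0, 0, 0.005, 0, 0, 0, -1, 0, 0, 0.01, 0, 0, 0, -1, 0, 0, 0.014, 0, 0, 0, -1, 0, 0, 0.017, 0, 0, 0, -1, 0, 0, 0.018, 0, 0, 0, -1, 0, 0, 0.018, 0, 0, 0, -1],
)

```text
clock: 24.9
eef_pos: [556.0, 319.3, 193.8]
tcp_rot: [-3.141, -0.0, 2.606]
contact_force: [0.1, 1.3, -4.6]
opening: 0.116
grasp_force: 109.0
```

Call:
send_rows(
  targets=[0, 0, 0.001, 0, 0, 0, -1, 0, 0, 0.002, 0, 0, 0, -1, 0, 0, 0.003, 0, 0, 0, -1, 0, 0, 0.003, 0, 0, 0, -1],
)

```text
clock: 25.23
eef_pos: [556.8, 319.8, 192.2]
tcp_rot: [3.14, 0.001, 2.606]
contact_force: [0.1, -0.7, 2.0]
opening: 0.117
grasp_force: 109.9
```

Call:
send_rows(
  targets=[0, 0, -0.001, 0, 0, 0, -0.5, 0, 0, -0.001, 0, 0, 0, -0.3, 0, 0, -0.001, 0, 0, 0, -0.3, 0, 0, -0.001, 0, 0, 0, -0.3, 0, 0, -0.015, 0, 0, 0, -0.3, 0, 0, -0.035, 0, 0, 0, -0.3, 0, 0, -0.06, 0, 0, 0, -0.3, 0, 0, -0.09, 0, 0, 0, -0.3, 0, 0, -0.09, 0, 0, 0, -0.3],
)

```text
clock: 25.98
eef_pos: [558.5, 320.9, 287.5]
tcp_rot: [3.134, 0.004, 2.606]
contact_force: [-0.1, 0.9, 0.9]
opening: 0.351
grasp_force: 0.0
```

Run:
```python
from plan import *
from cases import cases
from crop import crop
s=r.sense();print(s["eef_pos"],s["tcp_rot"],s["contact_force"])
g=cam("top");cv2.imwrite("pics/t7.png",g["color"]);cases(g)
f=cam("scene");crop(f,330,140,150,125,5,"s7")
y=1.746
c=np.array([378.1,213.4]);p=c+20*np.array([np.cos(y),np.sin(y)]);print(p)
plan([(*p,270,y)]);plan([(*p,82,y)])
```

```text
[558.49900253 320.92187286 287.47079377] [3.13421919 0.00415762 2.60581994] [-0.08631988  0.86094781  0.91573548]
[ 64.5 438.5] [81. 65.] 90.0 area 708.0 [ 77. 640.]
[237.1 311.1] [25.9 37.9] 78.2 area 838.0 [377. 212.]
[432.7 245. ] [32.4 29.1] 67.4 area 830.0 [ 531. -288.]
[419.4 210.5] [32.9 29. ] 68.2 area 850.5 [ 620. -257.]
[374.61382607 233.09382115]
[ 0.1123 -0.1677  0.0127] wz 0.86 dist 0.202
[ 0.1123 -0.1677  0.2007] wz 0.86 dist 0.285
```

View pics/s7.png

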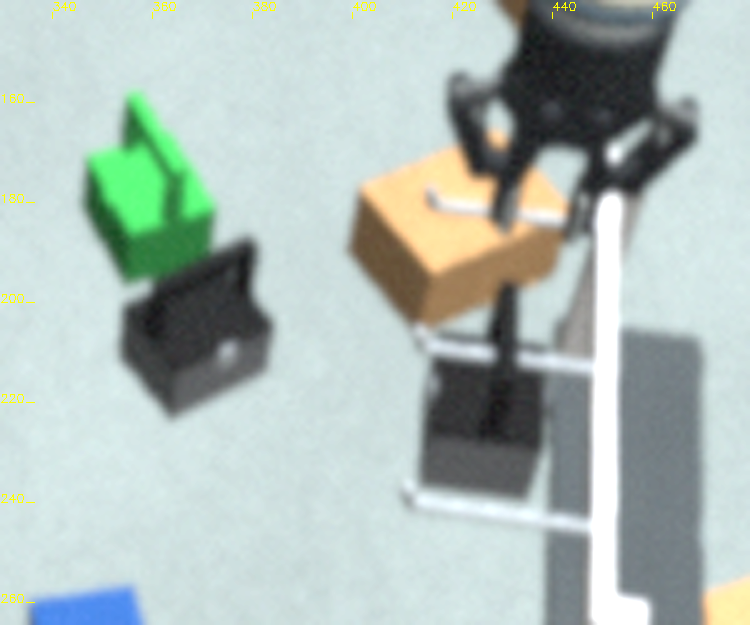

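The full case hangs on hook B, with its bar over the rod at (430,209) and the gripper clear. The remaining dark case is at scene (369,205), beside the green one at (360,180), and hasn't moved. Going to it.

Call:
send_rows(
  targets=[0.112, -0.168, 0.013, 0, 0, 0.86, 0.1, 0.112, -0.168, 0.013, 0, 0, 0.86, 0.1, 0.112, -0.168, 0.013, 0, 0, 0.86, 0.1, 0.112, -0.168, 0.013, 0, 0, 0.86, 0.1, 0.112, -0.168, 0.013, 0, 0, 0.86, 0.1, 0.112, -0.168, 0.013, 0, 0, 0.86, 0.1, 0.112, -0.168, 0.013, 0, 0, 0.86, 0.1, 0.112, -0.168, 0.013, 0, 0, 0.86, 0.1, 0.112, -0.168, 0.013, 0, 0, 0.86, 0.1, 0.112, -0.168, 0.013, 0, 0, 0.86, 0.1],
)

```text
clock: 26.92
eef_pos: [374.1, 232.2, 267.7]
tcp_rot: [-3.141, 0.0, 1.749]
contact_force: [0.1, -0.0, 0.4]
opening: 0.554
grasp_force: 0.0
```

Run:
```python
from plan import *
y=1.746
c=np.array([378.1,213.4]);p=c+20*np.array([np.cos(y),np.sin(y)])
plan([(*p,82,y)])
```

```text
[0.0007 0.0007 0.1857] wz 0.003 dist 0.186
```

Call:
send_rows(
  targets=[0.001, 0.001, 0.035, 0, 0, 0, 0.1, 0.001, 0.001, 0.07, 0, 0, 0, 0.1, 0.001, 0.001, 0.105, 0, 0, 0, 0.1, 0.001, 0.001, 0.135, 0, 0, 0, 0.1, 0.001, 0.001, 0.16, 0, 0, 0, 0.1, 0.001, 0.001, 0.175, 0, 0, 0, 0.1, 0.001, 0.001, 0.182, 0, 0, 0, 0.1, 0.001, 0.001, 0.185, 0, 0, 0, 0.1, 0.001, 0.001, 0.185, 0, 0, 0, 0.1, 0.001, 0.001, 0.185, 0, 0, 0, 0.1],
)

```text
clock: 27.75
eef_pos: [375.5, 233.8, 83.9]
tcp_rot: [3.141, -0.0, 1.746]
contact_force: [-0.3, 0.0, -0.4]
opening: 0.552
grasp_force: 0.0
```

Call:
send_rows(
  targets=[0, 0, 0, 0, 0, 0, -1, 0, 0, 0, 0, 0, 0, -1, 0, 0, 0, 0, 0, 0, -1, 0, 0, 0, 0, 0, 0, -1, 0, 0, 0, 0, 0, 0, -1, 0, 0, 0, 0, 0, 0, -1, 0, 0, 0, 0, 0, 0, -1],
)

```text
clock: 28.33
eef_pos: [374.7, 233.6, 84.1]
tcp_rot: [-3.142, -0.0, 1.746]
contact_force: [-3.4, -0.7, 8.5]
opening: 0.116
grasp_force: 107.8
```

Call:
send_rows(
  targets=[0, 0, -0.02, 0, 0, 0, -1, 0, 0, -0.05, 0, 0, 0, -1, 0, 0, -0.08, 0, 0, 0, -1, 0, 0, -0.105, 0, 0, 0, -1, 0, 0, -0.12, 0, 0, 0, -1, 0, 0, -0.129, 0, 0, 0, -1, 0, 0, -0.129, 0, 0, 0, -1, 0, 0, -0.129, 0, 0, 0, -1, 0, 0, -0.129, 0, 0, 0, -1, 0, 0, -0.129, 0, 0, 0, -1, 0, 0, -0.129, 0, 0, 0, -1, 0, 0, -0.129, 0, 0, 0, -1],
)

```text
clock: 29.33
eef_pos: [374.6, 233.2, 211.5]
tcp_rot: [-3.14, 0.001, 1.746]
contact_force: [-0.1, -0.6, -5.0]
opening: 0.117
grasp_force: 108.7
```

Call:
send_rows(
  targets=[0, 0, 0, 0, 0, 0, -1, 0, 0, 0, 0, 0, 0, -1, 0, 0, 0, 0, 0, 0, -1, 0, 0, 0, 0, 0, 0, -1],
)

```text
clock: 29.67
eef_pos: [374.9, 233.5, 212.3]
tcp_rot: [-3.142, -0.0, 1.746]
contact_force: [-0.5, -0.4, -4.7]
opening: 0.112
grasp_force: 108.8
```

Weight is 4.7 N, so this one is also full. It goes to hook C.

Run:
```python
from plan import *
u=np.array([np.cos(1.035),np.sin(1.035)]);y=2.606;t=22*np.array([np.cos(y),np.sin(y)])
h=np.array((476.5,366.));g=h-115*u+t;print(g)
plan([(*g,212.3,y)])
```

```text
[398.87025872 278.34354641]
[ 0.04    0.0314 -0.    ] wz -0.86 dist 0.051
```

Call:
send_rows(
  targets=[0.04, 0.031, 0, 0, 0, -0.86, -1, 0.04, 0.031, 0, 0, 0, -0.86, -1, 0.04, 0.031, 0, 0, 0, -0.86, -1, 0.04, 0.031, 0, 0, 0, -0.86, -1, 0.04, 0.031, 0, 0, 0, -0.86, -1, 0.04, 0.031, 0, 0, 0, -0.86, -1, 0.04, 0.031, 0, 0, 0, -0.86, -1, 0.04, 0.031, 0, 0, 0, -0.86, -1, 0.04, 0.031, 0, 0, 0, -0.86, -1, 0.04, 0.031, 0, 0, 0, -0.86, -1],
)

```text
clock: 30.5
eef_pos: [398.4, 278.2, 212.3]
tcp_rot: [-3.141, -0.0, 2.602]
contact_force: [0.2, 0.3, -4.7]
opening: 0.118
grasp_force: 108.9
```

Run:
```python
from plan import *
u=np.array([np.cos(1.035),np.sin(1.035)]);y=2.606;t=22*np.array([np.cos(y),np.sin(y)])
h=np.array((476.5,366.))
plan([(*(h+t),212.3,y)])
```

```text
[ 1.000e-04  1.154e-01 -0.000e+00] wz -0.004 dist 0.115
```

Call:
send_rows(
  targets=[0, 0.012, 0, 0, 0, 0, -1, 0, 0.024, 0, 0, 0, 0, -1, 0, 0.036, 0, 0, 0, 0, -1, 0, 0.048, 0, 0, 0, 0, -1, 0, 0.06, 0, 0, 0, 0, -1, 0, 0.072, 0, 0, 0, 0, -1, 0, 0.084, 0, 0, 0, 0, -1, 0, 0.096, 0, 0, 0, 0, -1, 0, 0.107, 0, 0, 0, 0, -1, 0, 0.115, 0, 0, 0, 0, -1, 0, 0.115, 0, 0, 0, 0, -1, 0, 0.115, 0, 0, 0, 0, -1],
)

```text
clock: 31.5
eef_pos: [457.1, 377.2, 212.0]
tcp_rot: [-3.141, -0.0, 2.606]
contact_force: [-0.5, -0.3, -4.5]
opening: 0.116
grasp_force: 108.9
```

Call:
send_rows(
  targets=[0, 0, 0.005, 0, 0, 0, -1, 0, 0, 0.01, 0, 0, 0, -1, 0, 0, 0.014, 0, 0, 0, -1, 0, 0, 0.017, 0, 0, 0, -1, 0, 0, 0.018, 0, 0, 0, -1, 0, 0, 0.018, 0, 0, 0, -1],
)

```text
clock: 32.0
eef_pos: [457.0, 376.8, 193.9]
tcp_rot: [-3.141, -0.0, 2.606]
contact_force: [0.8, -0.3, -5.1]
opening: 0.115
grasp_force: 108.9
```

Call:
send_rows(
  targets=[0, 0, 0.001, 0, 0, 0, -1, 0, 0, 0.002, 0, 0, 0, -1, 0, 0, 0.003, 0, 0, 0, -1, 0, 0, 0.003, 0, 0, 0, -1],
)

```text
clock: 32.33
eef_pos: [457.5, 377.3, 191.8]
tcp_rot: [3.141, 0.0, 2.606]
contact_force: [0.3, 0.2, -1.3]
opening: 0.113
grasp_force: 109.4
```

Call:
send_rows(
  targets=[0, 0, 0, 0, 0, 0, -0.5, 0, 0, 0, 0, 0, 0, -0.3, 0, 0, 0, 0, 0, 0, -0.3, 0, 0, 0, 0, 0, 0, -0.3, 0, 0, -0.015, 0, 0, 0, -0.3, 0, 0, -0.035, 0, 0, 0, -0.3, 0, 0, -0.06, 0, 0, 0, -0.3, 0, 0, -0.09, 0, 0, 0, -0.3, 0, 0, -0.09, 0, 0, 0, -0.3],
)

```text
clock: 33.08
eef_pos: [459.3, 378.9, 287.3]
tcp_rot: [3.133, 0.003, 2.606]
contact_force: [0.3, 0.2, 0.3]
opening: 0.348
grasp_force: 0.0
```

Run:
```python
from plan import *
a=.352
# drawer handle now
g=np.array([480.0,-164.4])
plan([(*g,275,a)])
```

```text
[-0.2951 -0.4566  0.0123] wz 2.254 dist 0.544
```

Call:
send_rows(
  targets=[-0.295, -0.457, 0.012, 0, 0, 2.254, 0.1, -0.295, -0.457, 0.012, 0, 0, 2.254, 0.1, -0.295, -0.457, 0.012, 0, 0, 2.254, 0.1, -0.295, -0.457, 0.012, 0, 0, 2.254, 0.1, -0.295, -0.457, 0.012, 0, 0, 2.254, 0.1, -0.295, -0.457, 0.012, 0, 0, 2.254, 0.1, -0.295, -0.457, 0.012, 0, 0, 2.254, 0.1, -0.295, -0.457, 0.012, 0, 0, 2.254, 0.1, -0.295, -0.457, 0.012, 0, 0, 2.254, 0.1, -0.295, -0.457, 0.012, 0, 0, 2.254, 0.1, -0.295, -0.457, 0.012, 0, 0, 2.254, 0.1, -0.295, -0.457, 0.012, 0, 0, 2.254, 0.1],
)

```text
clock: 34.08
eef_pos: [475.6, -124.5, 270.4]
tcp_rot: [3.141, -0.0, 1.1]
contact_force: [1.7, -0.6, -0.4]
opening: 0.547
grasp_force: 0.0
```

Run:
```python
from plan import *
f=cam("scene");g=cam("top")
cv2.imwrite("pics/b1.png",np.hstack([cv2.resize(f["color"],(400,300),interpolation=cv2.INTER_AREA),cv2.resize(g["color"],(400,300),interpolation=cv2.INTER_AREA)]))
a=f["color"][90:390,90:490];b=g["color"][130:430,100:500]
cv2.imwrite("pics/b1.png",np.vstack([np.hstack([a,b])]))
print(r.sense()["eef_pos"]);plan([(480,-164.4,275,.352)])
for z in (125,):
    p=proj(g,[480,-164.4,z]);print(p)
```

```text
[ 475.8890215  -127.66617822  270.24344966]
[-0.0308  0.0205 -0.0048] wz 0.744 dist 0.037
(np.float64(387.9181528359852), np.float64(265.71401147926395))
```

View pics/b1.png

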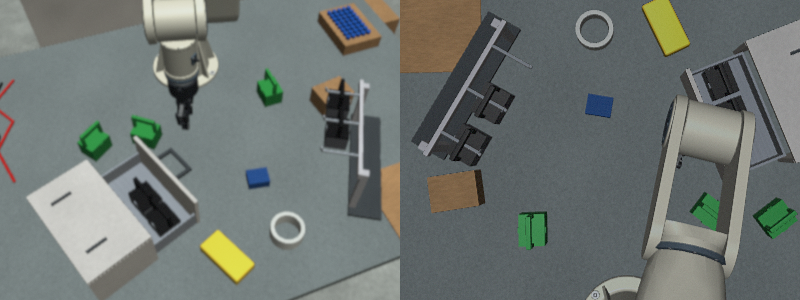

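Two full cases hang on hooks B and C, the two empties stand in the drawer, and no dark case is left on the bench. Now the drawer handle.

Call:
send_rows(
  targets=[-0.031, 0.02, -0.005, 0, 0, 0.744, 0.1, -0.031, 0.02, -0.005, 0, 0, 0.744, 0.1, -0.031, 0.02, -0.005, 0, 0, 0.744, 0.1, -0.031, 0.02, -0.005, 0, 0, 0.744, 0.1, -0.031, 0.02, -0.005, 0, 0, 0.744, 0.1, -0.031, 0.02, -0.005, 0, 0, 0.744, 0.1, -0.031, 0.02, -0.005, 0, 0, 0.744, 0.1, -0.031, 0.02, -0.005, 0, 0, 0.744, 0.1, -0.031, 0.02, -0.005, 0, 0, 0.744, 0.1, -0.031, 0.02, -0.005, 0, 0, 0.744, 0.1],
)

```text
clock: 35.02
eef_pos: [479.9, -158.8, 275.2]
tcp_rot: [-3.142, -0.0, 0.365]
contact_force: [-0.1, -0.9, 1.1]
opening: 0.549
grasp_force: 0.0
```

Run:
```python
from plan import *
plan([(480,-164.4,103,.352)])
```

```text
[-0.0019  0.0052  0.1722] wz 0.013 dist 0.172
```

Call:
send_rows(
  targets=[-0.002, 0.005, 0.03, 0, 0, 0.013, 0.1, -0.002, 0.005, 0.06, 0, 0, 0.013, 0.1, -0.002, 0.005, 0.09, 0, 0, 0.013, 0.1, -0.002, 0.005, 0.12, 0, 0, 0.013, 0.1, -0.002, 0.005, 0.145, 0, 0, 0.013, 0.1, -0.002, 0.005, 0.163, 0, 0, 0.013, 0.1, -0.002, 0.005, 0.172, 0, 0, 0.013, 0.1, -0.002, 0.005, 0.172, 0, 0, 0.013, 0.1, -0.002, 0.005, 0.172, 0, 0, 0.013, 0.1],
)

```text
clock: 35.77
eef_pos: [480.0, -164.5, 103.5]
tcp_rot: [-3.141, 0.0, 0.35]
contact_force: [-0.0, 0.5, 0.4]
opening: 0.549
grasp_force: 0.0
```

Call:
send_rows(
  targets=[0, 0, 0, 0, 0, 0, -1, 0, 0, 0, 0, 0, 0, -1, 0, 0, 0, 0, 0, 0, -1, 0, 0, 0, 0, 0, 0, -1, 0, 0, 0, 0, 0, 0, -1, 0, 0, 0, 0, 0, 0, -1, 0, 0, 0, 0, 0, 0, -1],
  grip_force=50,
)

```text
clock: 36.35
eef_pos: [480.5, -164.8, 104.5]
tcp_rot: [3.14, -0.002, 0.349]
contact_force: [-0.5, 0.2, 6.2]
opening: 0.102
grasp_force: 48.9
```

Pushing the drawer in gently, first to about 140 mm.

Call:
send_rows(
  targets=[0, 0.006, 0, 0, 0, 0, -1, 0, 0.015, 0, 0, 0, 0, -1, 0, 0.027, 0, 0, 0, 0, -1, 0, 0.04, 0, 0, 0, 0, -1, 0, 0.053, 0, 0, 0, 0, -1, 0, 0.066, 0, 0, 0, 0, -1, 0, 0.079, 0, 0, 0, 0, -1, 0, 0.092, 0, 0, 0, 0, -1, 0, 0.105, 0, 0, 0, 0, -1, 0, 0.118, 0, 0, 0, 0, -1, 0, 0.128, 0, 0, 0, 0, -1, 0, 0.136, 0, 0, 0, 0, -1],
)

```text
clock: 37.35
eef_pos: [528.0, -293.5, 104.5]
tcp_rot: [3.14, -0.003, 0.349]
contact_force: [3.4, 4.2, 7.7]
opening: 0.105
grasp_force: 49.6
```

Call:
send_rows(
  targets=[0, 0.003, 0, 0, 0, 0, -1, 0, 0.006, 0, 0, 0, 0, -1, 0, 0.009, 0, 0, 0, 0, -1, 0, 0.012, 0, 0, 0, 0, -1, 0, 0.014, 0, 0, 0, 0, -1, 0, 0.014, 0, 0, 0, 0, -1, 0, 0.014, 0, 0, 0, 0, -1],
)

```text
clock: 37.93
eef_pos: [532.7, -306.3, 104.5]
tcp_rot: [3.139, -0.003, 0.349]
contact_force: [4.0, 0.4, 5.0]
opening: 0.108
grasp_force: 49.6
```

Continuing in small steps until it stops against the force.

Call:
send_rows(
  targets=[0, 0.001, 0, 0, 0, 0, -1, 0, 0.002, 0, 0, 0, 0, -1, 0, 0.003, 0, 0, 0, 0, -1, 0, 0.004, 0, 0, 0, 0, -1, 0, 0.004, 0, 0, 0, 0, -1],
)

```text
clock: 38.35
eef_pos: [533.9, -309.7, 104.5]
tcp_rot: [3.14, -0.003, 0.349]
contact_force: [3.8, 3.2, 6.7]
opening: 0.105
grasp_force: 49.8
```

Call:
send_rows(
  targets=[0, 0.001, 0, 0, 0, 0, -1, 0, 0.002, 0, 0, 0, 0, -1, 0, 0.003, 0, 0, 0, 0, -1, 0, 0.004, 0, 0, 0, 0, -1, 0, 0.004, 0, 0, 0, 0, -1],
)

```text
clock: 38.77
eef_pos: [534.6, -311.6, 104.5]
tcp_rot: [-3.14, -0.002, 0.348]
contact_force: [1.1, 11.2, 12.0]
opening: 0.104
grasp_force: 50.5
```

Call:
send_rows(
  targets=[0, 0.001, 0, 0, 0, 0, -1, 0, 0.002, 0, 0, 0, 0, -1, 0, 0.003, 0, 0, 0, 0, -1, 0, 0.003, 0, 0, 0, 0, -1],
)

```text
clock: 39.1
eef_pos: [534.6, -311.7, 104.5]
tcp_rot: [-3.135, -0.001, 0.348]
contact_force: [-1.1, 23.0, 19.4]
opening: 0.106
grasp_force: 51.6
```

It stopped: the position is unchanged while the force rises to 23 N. Easing off, releasing and rising clear.

Call:
send_rows(
  targets=[0, -0.003, 0, 0, 0, 0, -1, 0, -0.004, 0, 0, 0, 0, -1, 0, -0.004, 0, 0, 0, 0, -0.2, 0, -0.004, 0, 0, 0, 0, -0.2, 0, -0.004, 0, 0, 0, 0, -0.2, 0, -0.004, -0.02, 0, 0, 0, -0.2, 0, -0.004, -0.05, 0, 0, 0, -0.2, 0, -0.004, -0.09, 0, 0, 0, -0.2, 0, -0.004, -0.13, 0, 0, 0, -0.2, 0, -0.004, -0.17, 0, 0, 0, -0.2, 0, -0.004, -0.17, 0, 0, 0, -0.2],
)

```text
clock: 40.02
eef_pos: [536.3, -314.2, 281.7]
tcp_rot: [3.133, -0.007, 0.348]
contact_force: [0.7, -1.0, 1.6]
opening: 0.396
grasp_force: 0.0
```

Call:
send_rows(
  targets=[0, -0.15, 0, 0, 0, 0, 0, 0, -0.15, 0, 0, 0, 0, 0, 0, -0.15, 0, 0, 0, 0, 0, 0, -0.15, 0, 0, 0, 0, 0, 0, -0.15, 0, 0, 0, 0, 0, 0, -0.15, 0, 0, 0, 0, 0, 0, -0.15, 0, 0, 0, 0, 0, 0, -0.15, 0, 0, 0, 0, 0],
)

```text
clock: 40.68
eef_pos: [482.6, -172.1, 273.1]
tcp_rot: [3.141, 0.0, 0.348]
contact_force: [1.0, -0.0, 0.0]
opening: 0.502
grasp_force: 0.0
```

Run:
```python
from plan import *
f=cam("scene");g=cam("top")
a=f["color"][90:390,90:490];b=g["color"][130:430,100:500]
c=cv2.resize(g["color"][150:310,410:575],(400,390),interpolation=cv2.INTER_CUBIC)[:300]
cv2.imwrite("pics/b2.png",np.vstack([np.hstack([a,b]),np.hstack([c,cv2.resize(f["color"][140:260,330:490],(400,300),interpolation=cv2.INTER_CUBIC)])]))
```

```text
(no output)
```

View pics/b2.png

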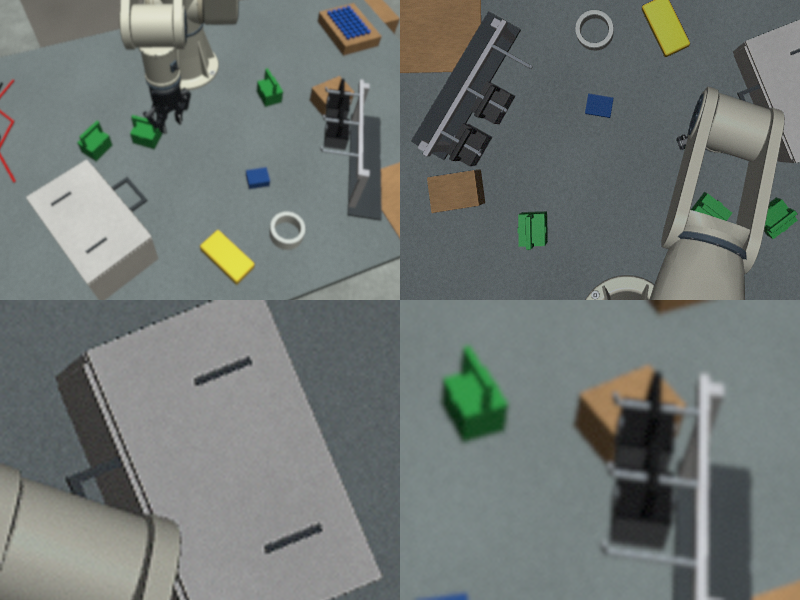

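The drawer is fully closed, about 5.5 mm further in than at the start. Both full cases hang on hooks B and C, and the bystanders haven't moved. Handing in.

```bash
python3 -c "
from rig import r
print(r.sign_off())"
```

```text
the job is handed in; nothing more can be done
None
```

I found four cases on the bench: the two full ones hang on rack hooks, the two empties stand upright in the drawer, which is pushed home to its stop, and the job is handed in (no verdict was returned).

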